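# Show a pressed strip to the inspection camera

## Robot

A 6-joint arm with a two-finger parallel gripper is mounted at the origin on a cart in front of the work surface, level with it; the furniture and walls round the work are solid. World frame = base frame: x ahead of the robot, y to its left, z up, the work surface at z = 0. Lengths are in m, angles in rad, forces in N, time in s.
With the tool pointing down it reaches from about 0.375 to 0.825 m from the base axis. Payload 5.5 kg.
Tool frame: the origin (TCP) lies at the very end of the fingers, on their centre line; the grasp point (between the pads) lies 19 mm behind it; z points along the fingers, y is the line along which they close (so a half turn about z gives the same grasp; the last joint's range is limited). The gripper opens to 85 mm and grips with 20 to 120 N. Pads are 22 mm wide; open, the fingers measure 114 mm over their backs; the gripper's body (76 mm by 85 mm) begins 54 mm behind the grasp point. The pads swing forward as they close: fully open they stand 13 mm farther back than shut.
Start: joints at [1.345, 0.314, -0.047, 1.21, 0, 1.571], TCP at [0.134, 0.585, 0.231] pointing down, gripper open.
Joint ranges: [-2.67, 2.67], [-0.69, 1.73], [-1.03, 1.25], [-2.08, 2.16], [-1.42, 1.45], [-3.14, 3.14]. Speed limits (rad/s): [2.39, 2.39, 3.01, 3.14, 3.14, 3.14].

## Interface

Orientations are given as a unit quaternion [w, x, y, z].
In Python, from plant import bot gives the robot as it stands.
- The arm moves only by the shell command python3 -m jog 'ROWS' [OPENING] [FORCE]. ROWS is JSON, a list that holds one entry, the list of rows, each a list of 6 numbers: the shift along the tool's x, y, z each as a share of 0.5 m, from -1 to 1, then the turn, a rotation vector about the tool's x, y, z each as a share of 180 degrees, from -1 to 1. A call has 1 to 20 rows; each row is the pose to reach, as a shift and turn from the pose commanded when the call began, along the tool's axes at that moment, turning the shorter way round; what a row does not reach only later rows make up. A row lasts 1/10 s, in which the tool goes at most 50 mm and 8.59 degrees, less where a joint would pass 70% of its speed; a pose out of reach is approached as far as the arm can. A call with a number of a shift or a turn outside -1 to 1 is refused whole. A call with a gripper value outside its range is refused whole. OPENING is the opening, from 0 (shut) to 1 (fully open), set as the call begins (- or left out, the last holds). The fingers move at their own pace and stop on an object; FORCE is the grip in N (left out, the last holds). Time passes only in rows, so rows that repeat a pose let the fingers close. It gives the time, the measured TCP pose, the force, the opening and the grip force at its end, in the units of the state.
- bot.observe(): the state, without advancing time (a new reading comes with each control period).
- bot.camera(name): name is "scene" or "top"; returns the picture (420x560x3 uint8, blue, green, red); there is no depth.
- bot.camera_info(name): a dict with "fx", "fy", "cx", "cy" (pixels), "D" ([k1, k2, p1, p2, k3] as OpenCV has them; the pictures are not rectified), "xyz" and "orientation" of the camera in the world. Camera axes: x right, y up, looking along -z (the intrinsics and any distortion apply to the point x, -y, -z); pixel columns grow to the right and rows downward; lengths in m; the calibration is good to about 2 mm. A picture is of the moment at which its call begins. camera_info takes no time and is no camera call.
- bot.close_job(): hands the job in; it is judged then, once.
The state is a dict: "clock": time; "joint_positions": joint angles; "qd": joint speeds; "tau": joint torques, N m; "position": TCP position; "tool_rot": TCP orientation; "ft_force": force on the tool from outside, world axes, zero at the start; "wrist_torque": the same for the moment, N m; "opening": finger opening in m; "finger_force": force on a finger pad.
Only numpy, scipy, OpenCV 4.12 (cv2) and the standard library are available. Lean on these libraries where they do the work, as an engineer would, in place of code of your own. Each camera call takes 0.05 s, during which the arm holds its last target. There are 200 camera calls.

## Task

The printed strip in the nest has just had its insert pressed and its back must be checked. Pull the black knob of the hold-down slide fully back to its stop, lift the strip out and show its underside to the tilted inspection camera: 90 mm in front of the lens, centred, square to the view, its long side crosswise (level). Finish while holding the strip still there, slide left back; do not knock the camera and leave the other loose things where they are.

Things in the scene. Friction and masses are not known exactly. Their poses are not given: they have to be found in the camera images.
- strip: Dark grey printed strip 24 (its x) x 70 (its y) x 10.5 mm thick, 0.02 to 0.04 kg, with a brass insert and a cap screw standing 10 mm above its upper face. Origin: centre of the underside; z out of the upper face. It starts flat in the nest, underside 22 mm above the mat, long side along the nest's y, about 1 mm play all round.
- nest: Aluminium nest fixed on the black bench mat (3 mm thick), turned up to 25 deg. Origin: on the mat under the strip's centre; y runs along the strip towards the slide. Plate 64 x 166 mm, 5 mm thick. End rests at y = +-24 to 35 mm with side walls 30 mm high; over the 48 mm between, the strip's long sides are free for fingers down to the plate. Slide guide: y = 37 to 113, 42 wide, 43.5 mm high.
- hold_down (a joint): Travel of the hold-down slide in m, along the nest's +y. At 0 its steel tongue reaches 16 mm over the strip's end, 1 mm above it, and the strip cannot be lifted; 0.032 is the rear stop, with the strip free. It starts between 0 and 0.007, runs with about 2 N of friction and stays where it is left.
- slide_knob (a point): Middle of the round black knob on the slide, 54 mm above the mat, at nest x = 0, y = 62 mm + hold_down. The knob is 18 mm in diameter and reaches from 45 to 63 mm above the mat, just above the guide; it moves with the slide.
- camera: Fixed inspection camera: blue body, black lens, black ring light (66 mm across, white LEDs). Origin: centre of the lens front, 128 mm above the bench; z: line of view, out of the lens, up and back towards the robot, 30 deg from vertical; y: level, crosswise. Wanted: strip's underside centre at (0, 0, 90 mm) here, strip z along this z, its long side along this y, either end first.
- camera_stand: Stand of the camera, fixed: dark plate 100 mm (x) by 110 mm (y), 10 mm thick, with an upright rod 122 mm high at x = 22, y = 43 mm. Origin: centre of the plate's underside; turned by up to 20 degrees; the camera looks up towards its -x side.
- strip_b: Bystander: another grey printed strip, 20 x 70 mm, lying on the mat on the robot's side of the nest. Origin: centre of the underside.
- white_tub: Bystander: white pot with screw cap, 59 mm in diameter, 108 mm high, on the bench top beyond the nest. Origin: centre of the underside.
- alu_bar: Bystander: upright block of aluminium bar, 25 x 51 mm, 102 mm high, on the mat to the right of the nest. Origin: centre of the underside.
- wick_spool: Bystander: flat blue spool, 50 mm in diameter, 12 mm high, lying on the mat on the robot's side of the nest. Origin: centre of the underside.
Not all that is in view belongs to the job. Leave any green look-alike of the strip alone.

How it is judged:
On the way, in this order (a step that is already met when the one before it is completed fails the run):
1. the hold-down slide is back at its stop (within 3 mm) while the strip still lies in the nest (value of joint hold_down above 0.029 m and z of strip in the frame of nest below 0.03 m), for 0.2 s.
2. the strip is held by the fingers, lifted clear of the nest (z of strip in the frame of nest above 0.06 m and contact force between strip and the fingers above 1 N and contact force between strip and nest below 0.1 N), for 0.2 s.
At the end, for the whole second after the job is handed in: The strip is held still by the fingers alone, underside to the lens, its centre within 12 mm of the line of view and 78 to 102 mm from the lens, square and crosswise to the view within 9 degrees; the slide is within 3 mm of its rear stop (x of strip in the frame of camera between -0.012 and 0.012 m and y of strip in the frame of camera between -0.012 and 0.012 m and z of strip in the frame of camera between 0.078 and 0.102 m and angle between the z axis of strip and the z axis of camera, either way round below 0.16 rad and angle between the y axis of strip and the y axis of camera, either way round below 0.16 rad and angle between strip's own z axis and vertical below 1 rad and height (world z) of strip above 0.15 m and contact force between strip and the fingers above 1 N and contact force between strip and camera_stand below 0.1 N and linear speed of strip below 0.02 m/s and angular speed of strip below 0.15 rad/s and value of joint hold_down above 0.029 m); the arm keeps its last pose, push and grip.
It fails at once if the camera or its stand is knocked (more than 4 N) (contact force between any of the arm, the fingers, strip and camera_stand above 4 N).
It fails at once if another loose thing is moved by more than 20 mm (distance of any of strip_b, white_tub, alu_bar, wick_spool from where it was at the start of the episode above 0.02 m).
It also fails if it takes over 48 s, if anything falls off the work surface, if the arm or the gripper's body presses on something with over 40 N, if the wrist force passes 120 N, or if a joint passes its speed limit or range.

## Working session

There is one attempt and no reset: what is moved stays moved. The work goes in short steps, Python scripts to look and compute and a shell command to move; the robot and the scene stay as the last step left them, time stands still between calls to the robot, and variables do not carry over. Pictures are saved under pics/ and viewed, at most 10 in all, crops included, and the job is handed in when it is done.

```bash
ls; mkdir -p pics
python3 - <<'E'
from plant import bot
import cv2
for n in("scene","top"):
    cv2.imwrite(f"pics/{n}0.png",bot.camera(n)); print(n,bot.camera_info(n))
print(bot.observe())
E
```

```text
pics
scene {'fx': 466.24920439523345, 'fy': 466.24920439523345, 'cx': 268.05478845537795, 'cy': 207.479022801791, 'D': array([-0.10105708,  0.        ,  0.        ,  0.        ,  0.        ]), 'xyz': array([-0.11554928, -0.89723385,  0.72894867]), 'orientation': array([ 0.82874306,  0.44671731, -0.15706013, -0.29826281])}
top {'fx': 531.7428613247313, 'fy': 531.7428613247313, 'cx': 283.8720591457016, 'cy': 207.79672697042943, 'D': array([-0.06093668,  0.        ,  0.        ,  0.        ,  0.        ]), 'xyz': array([ 0.36195504, -0.16281677,  1.30705942]), 'orientation': array([-0.69611519, -0.03553484,  0.02630088,  0.71656763])}
{'clock': 0.1, 'joint_positions': array([ 1.34503220e+00,  3.14150986e-01, -4.79974355e-02,  1.21018825e+00,
        8.59883297e-06,  1.57079263e+00]), 'qd': array([-2.37257122e-03, -9.87505004e-05,  2.62839914e-03,  5.65593223e-04,
       -2.65909238e-04, -1.66828453e-03]), 'tau': array([ 1.12760922e-04, -5.40767097e+01,  3.40540624e+01,  1.12157015e-02,
        4.84059615e-05,  1.32629161e-06]), 'position': array([0.13419033, 0.58426265, 0.23051532]), 'tool_rot': array([-9.10274001e-05,  1.12640619e-01,  9.93635495e-01, -7.64784456e-04]), 'ft_force': array([-0.08930527, -0.22259479, -0.00974368]), 'wrist_torque': array([-0.0011703 ,  0.01697168, -0.03544793]), 'finger_force': 0.0, 'opening': 0.08563675963854152}
```

View pics/scene0.png

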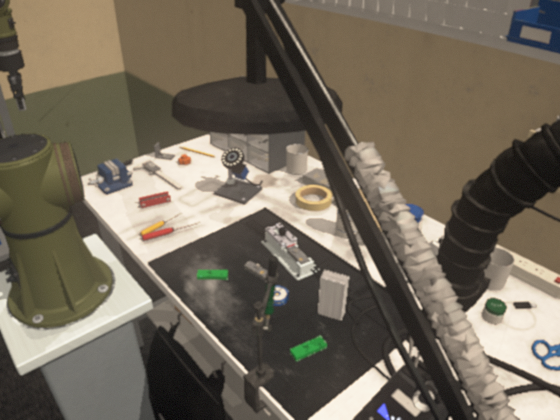

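View pics/top0.png

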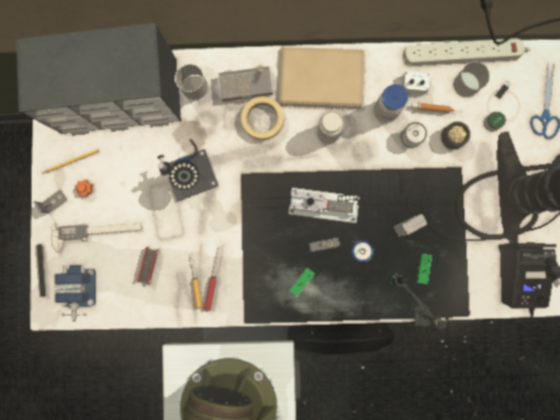

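Scene view: nest at about (290,248), inspection camera (237,165), white tub (297,158), bar (333,295), strip_b (257,270), spool (280,295). Top view: nest (324,204), camera (185,178), strip_b (324,244), spool (363,251), bar (411,225), tub (331,125).

Possible strips in the top view: the nested grey part (about (310,202), wanted), strip_b (324,244), and two green look-alikes at (302,282) and (425,268). I choose the one in the nest and check it in a close crop.

```bash
cat > h.py <<'E'
import numpy as np,cv2
from scipy.spatial.transform import Rotation as R
from plant import bot
def info(n):
    c=bot.camera_info(n);K=np.array([[c['fx'],0,c['cx']],[0,c['fy'],c['cy']],[0,0,1]])
    return K,np.array(c['D']),np.array(c['xyz']),R.from_quat(c['orientation'],scalar_first=True).as_matrix()@np.diag([1,-1,-1])
def ray(n,px):
    K,D,t,M=info(n);p=cv2.undistortPoints(np.array(px,float).reshape(-1,1,2),K,D).reshape(-1,2)
    return t,np.c_[p,np.ones(len(p))]@M.T
def plane(n,px,z):
    t,d=ray(n,px);return t+d*((z-t[2])/d[:,2])[:,None]
def proj(n,P):
    K,D,t,M=info(n);return cv2.projectPoints((np.array(P,float).reshape(-1,3)-t)@M,np.zeros(3),np.zeros(3),K,D)[0].reshape(-1,2)
def tri(p1,p2):
    a,d=ray("top",p1);b,e=ray("scene",p2);d=d[0];e=e[0]
    s=np.linalg.lstsq(np.c_[d,-e],b-a,rcond=None)[0];return (a+s[0]*d+b+s[1]*e)/2,np.linalg.norm(a+s[0]*d-b-s[1]*e)
E
python3 - <<'E'
from h import *
t=cv2.imread("pics/top0.png");s=cv2.imread("pics/scene0.png")
f=lambda im,x,y,w,h,k:cv2.resize(im[y:y+h,x:x+w],None,fx=k,fy=k,interpolation=cv2.INTER_CUBIC)
a=f(t,280,180,90,50,8);b=f(t,150,130,80,80,5);c=f(s,255,215,80,80,5)
o=np.zeros((800-0,800,3),np.uint8)
o=np.zeros((600,800,3),np.uint8)
o[:300,:]=f(t,280,178,100,60,8)[:300,:800] ;o[300:600,:300]=f(t,150,140,75,75,4);o[300:600,300:600]=f(s,255,215,75,75,4);o[300:540,600:800]=f(s,210,140,50,60,4)
cv2.imwrite("pics/crop1.png",o)
print(proj("scene",bot.camera_info("top")["xyz"]))
E
```

```text
[[ 218.39380319 -266.90976811]]
```

View pics/crop1.png

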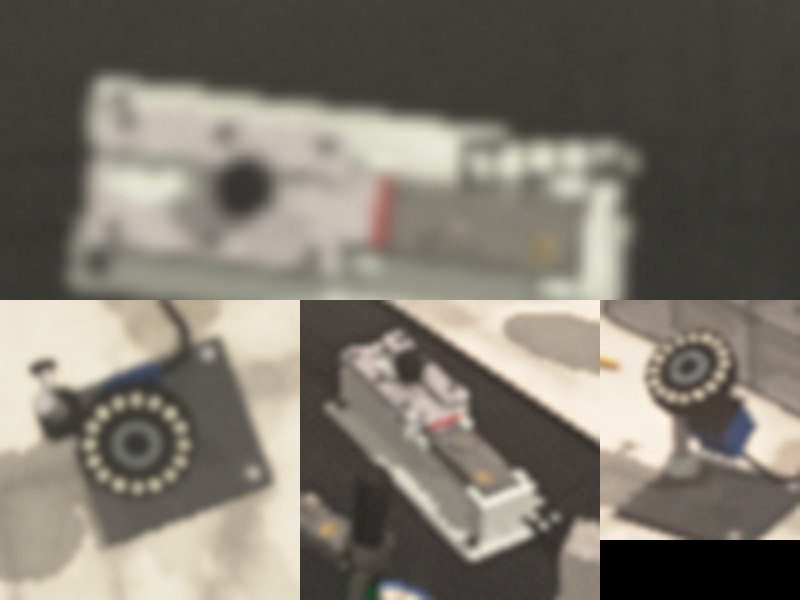

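The crop confirms it. The grey strip with its brass insert lies in the nest under the red-tipped tongue. The knob is at top px (310,201), the ring light centre at (184,175), and the stand plate corners are visible. Next I compute the poses.

```bash
cat > m.py <<'E'
from h import *
t=cv2.imread("pics/top0.png");s=cv2.imread("pics/scene0.png")
c1=lambda x,y:(280+(x+.5)/8-.5,178+(y+.5)/8-.5)
ct=lambda x,y:(150+(x+.5)/4-.5,140+(y-300+.5)/4-.5)
print("knob top",plane("top",[c1(243,187)],.064),"tri",tri(c1(243,187),(255+108.5/4-.5,215+65.5/4-.5)))
g=cv2.cvtColor(t,cv2.COLOR_BGR2GRAY).astype(int)
big=cv2.resize(t[178:238,280:380],None,fx=8,fy=8,interpolation=cv2.INTER_CUBIC);G=cv2.cvtColor(big,cv2.COLOR_BGR2GRAY)
print("vals strip",G[220,450],G[215,500],"mat",G[50,300],"side",G[278,330],"tongue",G[200,340])
m=((G>85)&(G<150)).astype(np.uint8);m[:,:370]=0;m=cv2.morphologyEx(m,cv2.MORPH_OPEN,np.ones((25,25)))
n,L,S,C=cv2.connectedComponentsWithStats(m);k=L[220,480];print(S[k])
cnt=max(cv2.findContours((L==k).astype(np.uint8),0,2)[0],key=cv2.contourArea);bx=cv2.boxPoints(cv2.minAreaRect(cnt));print(bx)
w=plane("top",[c1(*p) for p in bx],.0355);print(w)
P=plane("top",[ct(215,340),ct(270,480),ct(105,548)],.01);print("stand",P)
a=P[2]-P[1];b=P[0]-P[1];print("len",np.linalg.norm(a),np.linalg.norm(b),"yaw",np.degrees([np.arctan2(-a[0],a[1]),np.arctan2(b[1],b[0])]),"ctr",(P[0]+P[2])/2)
print("lens",plane("top",[ct(137,443)],.128),tri(ct(137,443),(231.6,156.4)))
E
python3 m.py
```

```text
knob top [[ 0.4855551  -0.20976171  0.064     ]] tri (array([ 0.48623735, -0.21001269,  0.05691486]), np.float64(5.5211731888964416e-05))
vals strip 131 128 mat 62 side 152 tongue 193
[  373   178   207   138 22140]
[[373. 178.]
 [579. 178.]
 [579. 315.]
 [373. 315.]]
[[ 0.48994573 -0.24993463  0.0355    ]
 [ 0.48811498 -0.31175365  0.0355    ]
 [ 0.44691785 -0.31012708  0.0355    ]
 [ 0.44874012 -0.2484815   0.0355    ]]
stand [[0.62681433 0.04824727 0.01      ]
 [0.5381381  0.01539725 0.01      ]
 [0.49908688 0.11818942 0.01      ]]
len 0.10996012322781194 0.09456531158024045 yaw [20.80201438 20.32709912] ctr [0.56295061 0.08321835 0.01      ]
lens [[0.54541479 0.07392276 0.128     ]] (array([0.54519555, 0.07404928, 0.12805984]), np.float64(0.0005029528197716005))
```

Run:
```python
from h import *
t=np.mean([bot.camera("top") for _ in range(6)],0)
cv2.imwrite("pics/top_avg.png",t)
c=cv2.resize(t[178:233,284:364],None,fx=10,fy=10,interpolation=cv2.INTER_LANCZOS4)
cv2.imwrite("pics/crop2.png",np.clip((c-40)*1.25,0,255))
```

```text
[ WARN:0@3.444] global loadsave.cpp:1063 imwrite_ Unsupported depth image for selected encoder is fallbacked to CV_8U.
```

View pics/crop2.png

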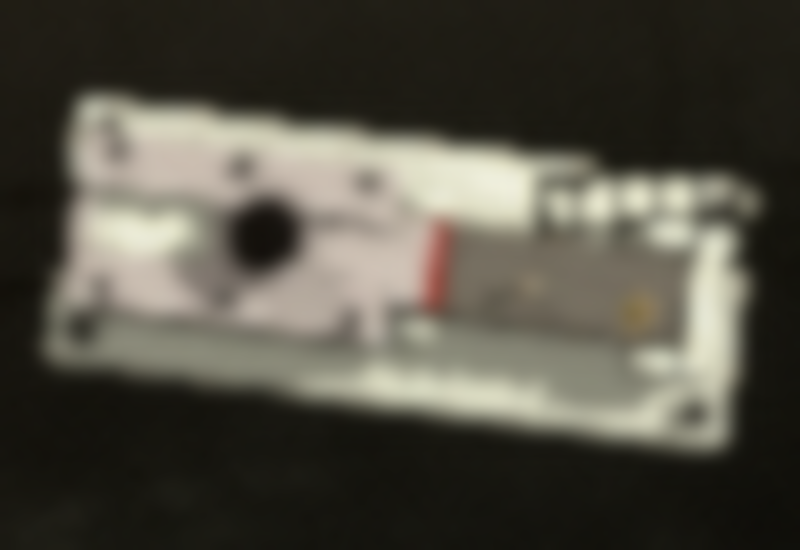

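Run:
```python
from h import *
c=lambda x,y:(284+(x+.5)/10-.5,178+(y+.5)/10-.5)
P=plane("top",[c(47,362),c(728,447)],.008);v=P[0]-P[1];print(P,np.linalg.norm(v));u=v/np.linalg.norm(v)
w=np.array([u[1],-u[0],0])
print("nest yaw",np.degrees(np.arctan2(-u[0],u[1])))
k=plane("top",[c(264,237)],.064)[0]
for nm,p,z in(("far end",[(690,258),(681,345)],.0355),("upper",[(460,225),(690,258)],.0355),("lower",[(450,310),(680,345)],.0355),("red",[(441,222),(432,312)],.038)):
    q=plane("top",[c(*a) for a in p],z);print(nm,np.round((q-k)@u*1e3,1),"x",np.round((q-k)@w*1e3,1), "dir",np.degrees(np.arctan2(*(q[1]-q[0])[:2])))
print("knob",k,"plate rel",(P-k)@u,(P-k)@w)
for yaw in(u,):
    for h in(0,.0035,.007): print(h,k-u*(.062+h))
print(bot.observe()["position"],R.from_quat(bot.observe()["tool_rot"],scalar_first=True).as_matrix().round(3))
```

```text
[[ 0.4611727  -0.1577613   0.008     ]
 [ 0.43542605 -0.32359056  0.008     ]] 0.1678160748512103
nest yaw -8.825278553534147
far end [-102.7 -103. ] x [ 10.6 -10.5] dir -81.8575661108954
upper [ -47.  -102.7] x [11.7 10.6] dir -170.0904883710255
lower [ -47.  -102.7] x [ -9.  -10.5] dir -169.61319200682033
red [-42.2 -42.7] x [ 11.5 -10.2] dir -82.28567722712961
knob [ 0.48481718 -0.20976695  0.064     ] plate rel [ 0.04776237 -0.12005371] [-0.03134335 -0.03134335]
0 [ 0.47530503 -0.27103292  0.064     ]
0.0035 [ 0.47476805 -0.27449148  0.064     ]
0.007 [ 0.47423107 -0.27795004  0.064     ]
[0.13431408 0.58468145 0.23115821] [[-0.975  0.224 -0.   ]
 [ 0.224  0.975 -0.   ]
 [ 0.    -0.    -1.   ]]
```

```bash
cat >> h.py <<'E'
U=np.array([.155,.988,0]);W=np.array([.988,-.155,0]);RN=np.c_[U,W,[0,0,-1]]
K0=np.array([.485,-.2098,0]);N0=K0-U*.068
ps=np.radians(20.3);CY=np.array([-np.sin(ps),np.cos(ps),0]);CZ=np.array([-.5*np.cos(ps),-.5*np.sin(ps),np.sqrt(.75)])
RC=np.c_[CY,np.cross(-CZ,CY),-CZ];LENS=np.array([.5453,.074,.128])
def rows(*T):
    o=bot.observe();p=o['position'];M=R.from_quat(o['tool_rot'],scalar_first=True).as_matrix()
    for q,Q in T: print(np.round(np.r_[M.T@(np.array(q)-p)/.5,R.from_matrix(M.T@Q).as_rotvec()/np.pi],4).tolist())
E
python3 - <<'E'
from h import *
print(tri((398,280),(270,268)),N0)
o=bot.observe();M=R.from_quat(o['tool_rot'],scalar_first=True).as_matrix()
rows(([.40,.2,.26],RN),([.485,-.21,.13],RN))
E
```

```text
(array([ 0.30083916, -0.3895108 ,  0.16042164]), np.float64(0.0011787672337657575)) [ 0.47446  -0.276984  0.      ]
[-0.6901, -0.6309, -0.0575, -0.0001, 0.0001, 0.4777]
[-1.0394, -1.3919, 0.2027, -0.0001, 0.0001, 0.4777]
```

```bash
python3 -m jog '[[[-0.69,-0.63,-0.058,0,0,0.478],[-0.69,-0.63,-0.058,0,0,0.478],[-0.69,-0.63,-0.058,0,0,0.478],[-0.69,-0.63,-0.058,0,0,0.478],[-0.69,-0.63,-0.058,0,0,0.478],[-0.69,-0.63,-0.058,0,0,0.478],[-0.69,-0.63,-0.058,0,0,0.478],[-0.69,-0.63,-0.058,0,0,0.478],[-0.69,-0.63,-0.058,0,0,0.478],[-0.69,-0.63,-0.058,0,0,0.478],[-0.69,-0.63,-0.058,0,0,0.478],[-0.69,-0.63,-0.058,0,0,0.478]]]' 0.6 40
python3 - <<'E'
from h import *
rows(([.485,-.2098,.12],RN),([.485,-.2098,.05],RN))
E
```

```text
clock: 1.6
position: [0.4, 0.2005, 0.2603]
tool_rot: [-0.0, 0.76, 0.65, 0.0]
ft_force: [-0.2, 0.1, -0.1]
opening: 0.0514
finger_force: 0.0
[-0.7847, 0.295, 0.2802, -0.0001, -0.0002, 0.0001]
[-0.7847, 0.2951, 0.4202, -0.0001, -0.0002, 0.0001]
```

```bash
python3 -m jog '[[[-0.785,0.295,0.28,0,0,0],[-0.785,0.295,0.28,0,0,0],[-0.785,0.295,0.28,0,0,0],[-0.785,0.295,0.28,0,0,0],[-0.785,0.295,0.28,0,0,0],[-0.785,0.295,0.28,0,0,0],[-0.785,0.295,0.28,0,0,0],[-0.785,0.295,0.28,0,0,0],[-0.785,0.295,0.28,0,0,0],[-0.785,0.295,0.28,0,0,0],[-0.785,0.295,0.35,0,0,0],[-0.785,0.295,0.39,0,0,0],[-0.785,0.295,0.42,0,0,0],[-0.785,0.295,0.42,0,0,0],[-0.785,0.295,0.42,0,0,0]]]'
python3 - <<'E'
from h import *
rows(([.485,-.2098,.05],RN))
a=bot.camera("top")[160:250,270:380];b=bot.camera("scene")[190:290,230:340]
cv2.imwrite("pics/knob.png",np.hstack([cv2.resize(a,(400,327)),cv2.resize(b,(360,327))]))
E
```

```text
clock: 3.1
position: [0.4848, -0.2087, 0.0506]
tool_rot: [-0.0, 0.759, 0.651, 0.0]
ft_force: [0.8, -0.2, 1.5]
opening: 0.0513
finger_force: 0.0
[-0.0022, 0.0008, 0.0012, -0.0001, -0.0001, 0.0007]
```

View pics/knob.png

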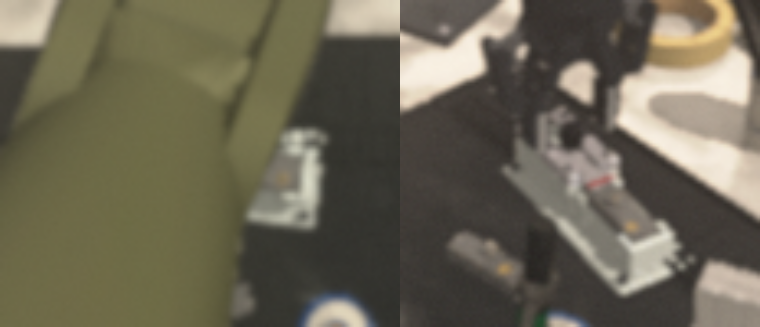

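The scene crop shows the open fingers either side of the knob at (572,132). Next I close on it and pull along tool +x.

```bash
python3 -m jog '[[[0,0,0,0,0,0],[0,0,0,0,0,0],[0,0,0,0,0,0],[0,0,0,0,0,0],[0,0,0,0,0,0],[0,0,0,0,0,0]]]' 0 40; python3 -m jog '[[[0.01,0,0,0,0,0],[0.02,0,0,0,0,0],[0.03,0,0,0,0,0],[0.04,0,0,0,0,0],[0.045,0,0,0,0,0],[0.05,0,0,0,0,0],[0.055,0,0,0,0,0],[0.058,0,0,0,0,0],[0.058,0,0,0,0,0],[0.058,0,0,0,0,0]]]'
```

```text
clock: 3.8
position: [0.4859, -0.2104, 0.0512]
tool_rot: [0.001, 0.76, 0.65, 0.001]
ft_force: [2.8, 1.2, 6.2]
opening: 0.0157
finger_force: 39.2
clock: 4.8
position: [0.4901, -0.1845, 0.0512]
tool_rot: [0.003, 0.761, 0.649, -0.001]
ft_force: [1.6, -8.6, 3.2]
opening: 0.0157
finger_force: 39.1
```

```bash
python3 -m jog '[[[0.004,0,0,0,0,0],[0.008,0,0,0,0,0],[0.012,0,0,0,0,0],[0.012,0,0,0,0,0],[0.012,0,0,0,0,0]]]'; python3 -m jog '[[[0,0,0,0,0,0],[0,0,0,0,0,0],[0,0,0,0,0,0],[0,0,0,0,0,0],[0,0,-0.04,0,0,0],[0,0,-0.1,0,0,0],[0,0,-0.14,0,0,0],[0,0,-0.14,0,0,0]]]' 0.7
python3 - <<'E'
from h import *
rows((N0+[0,0,.12],RN),(N0+[0,0,.013],RN))
b=bot.camera("scene")[190:290,230:340];a=bot.camera("top")[160:250,270:380]
cv2.imwrite("pics/pulled.png",np.hstack([cv2.resize(a,(360,300)),cv2.resize(b,(440,400))[:300]]))
E
```

```text
clock: 5.3
position: [0.4902, -0.1841, 0.0512]
tool_rot: [0.007, 0.762, 0.648, -0.006]
ft_force: [-1.1, -26.7, -0.8]
opening: 0.0156
finger_force: 39.2
clock: 6.1
position: [0.492, -0.1759, 0.123]
tool_rot: [0.002, 0.76, 0.65, 0.001]
ft_force: [1.0, -0.3, -0.4]
opening: 0.0596
finger_force: 0.0
[-0.2051, -0.0032, 0.0062, 0.0015, 0.0002, -0.0001]
[-0.2049, -0.0042, 0.2202, 0.0015, 0.0002, -0.0001]
```

View pics/pulled.png

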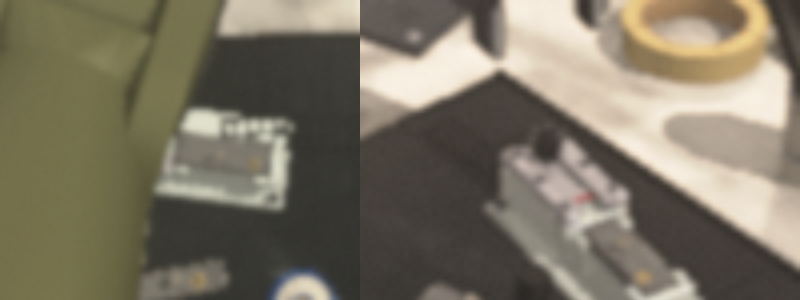

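The slide is at its hard stop: at 27 N of pull it did not move, and the tongue is clear of the strip in the picture. Next I go over the strip and down.

```bash
python3 -m jog '[[[-0.1,-0.002,0.006,0,0,0],[-0.2,-0.003,0.006,0.0015,0,0],[-0.205,-0.003,0.06,0.0015,0,0],[-0.205,-0.003,0.12,0.0015,0,0],[-0.205,-0.003,0.17,0.0015,0,0],[-0.205,-0.003,0.2,0.0015,0,0],[-0.205,-0.003,0.215,0.0015,0,0],[-0.205,-0.003,0.22,0.0015,0,0],[-0.205,-0.003,0.22,0.0015,0,0]]]'; python3 -m jog '[[[0,0,0,0,0,0],[0,0,0,0,0,0],[0,0,0,0,0,0],[0,0,0,0,0,0],[0,0,0,0,0,0],[0,0,0,0,0,0],[0,0,0,0,0,0]]]' 0 45
```

```text
clock: 7.1
position: [0.4723, -0.2764, 0.01]
tool_rot: [-0.002, 0.76, 0.65, -0.002]
ft_force: [0.4, -0.2, -0.2]
opening: 0.0599
finger_force: 0.0
clock: 7.8
position: [0.474, -0.2774, 0.0114]
tool_rot: [-0.0, 0.76, 0.65, -0.001]
ft_force: [2.6, -1.9, 5.9]
opening: 0.0231
finger_force: 46.2
```

```bash
python3 -m jog '[[[0,0,-0.02,0,0,0],[0,0,-0.05,0,0,0],[0,0,-0.1,0,0,0],[0,0,-0.17,0,0,0],[0,0,-0.24,0,0,0],[0,0,-0.32,0,0,0],[0,0,-0.4,0,0,0],[0,0,-0.44,0,0,0],[0,0,-0.44,0,0,0],[0,0,-0.44,0,0,0]]]'
python3 - <<'E'
from h import *
b=bot.camera("scene");a=bot.camera("top");cv2.imwrite("pics/lift_s.png",b)
cv2.imwrite("pics/lift.png",cv2.resize(b[90:290,180:380],(600,600),interpolation=cv2.INTER_CUBIC))
# goal: underside centre at 90 mm; grasp point = underside + ~5 mm ; strip mid was at z .0303 with tcp .0114 -> 19 mm
T=LENS+CZ*(.09+.0053-.019)
print(T);rows(([.40,-.05,.30],RC),(T+CZ*.08,RC),(T,RC))
E
```

```text
clock: 8.8
position: [0.4728, -0.2765, 0.2297]
tool_rot: [-0.002, 0.76, 0.65, -0.002]
ft_force: [0.4, 0.3, -0.5]
opening: 0.0234
finger_force: 46.1
[0.50951954 0.0607644  0.19407774]
[0.4244, -0.2145, -0.1409, -0.1654, 0.0416, -0.1592]
[0.6382, -0.1019, -0.0683, -0.1654, 0.0416, -0.1592]
[0.6771, -0.031, 0.0697, -0.1654, 0.0416, -0.1592]
```

View pics/lift.png

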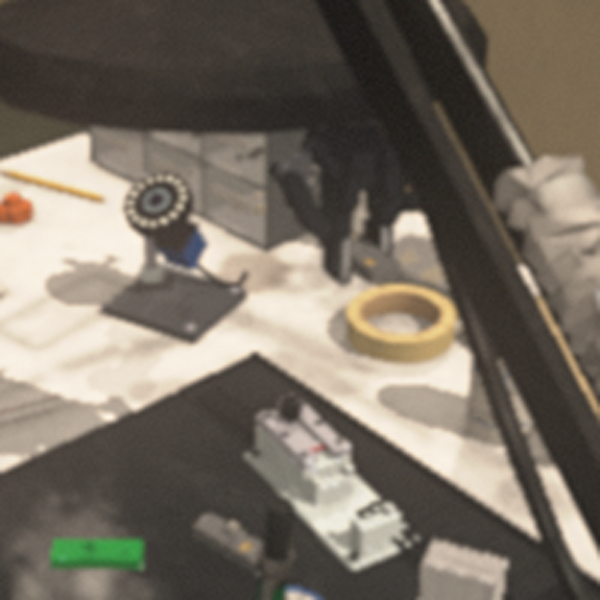

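The strip is in the fingers at crop (370,260), clear of the nest, and the slide is still back. Next I tilt and go to the hold point above the lens.

```bash
python3 -m jog '[[[0.07,-0.04,-0.14,-0.03,0.008,-0.03],[0.14,-0.08,-0.14,-0.06,0.015,-0.06],[0.21,-0.12,-0.14,-0.09,0.024,-0.09],[0.28,-0.15,-0.14,-0.12,0.032,-0.12],[0.35,-0.18,-0.14,-0.15,0.039,-0.15],[0.424,-0.2145,-0.14,-0.165,0.0416,-0.159],[0.49,-0.18,-0.12,-0.165,0.0416,-0.159],[0.56,-0.14,-0.09,-0.165,0.0416,-0.159],[0.61,-0.115,-0.075,-0.165,0.0416,-0.159],[0.638,-0.102,-0.068,-0.165,0.0416,-0.159],[0.638,-0.102,-0.068,-0.165,0.0416,-0.159],[0.638,-0.102,-0.068,-0.165,0.0416,-0.159],[0.638,-0.102,-0.068,-0.165,0.0416,-0.159]]]'
python3 - <<'E'
from h import *
T=LENS+CZ*(.09+.0053-.019)
rows((T,RC))
b=bot.camera("scene")[90:240,150:350]
cv2.imwrite("pics/above.png",cv2.resize(b,(800,600),interpolation=cv2.INTER_CUBIC))
E
```

```text
clock: 10.2
position: [0.4724, 0.0455, 0.2639]
tool_rot: [0.149, 0.552, 0.792, 0.212]
ft_force: [0.5, -1.3, 0.5]
opening: 0.0229
finger_force: 46.1
[0.0033, -0.0004, 0.161, -0.0, 0.0008, -0.0001]
```

View pics/above.png

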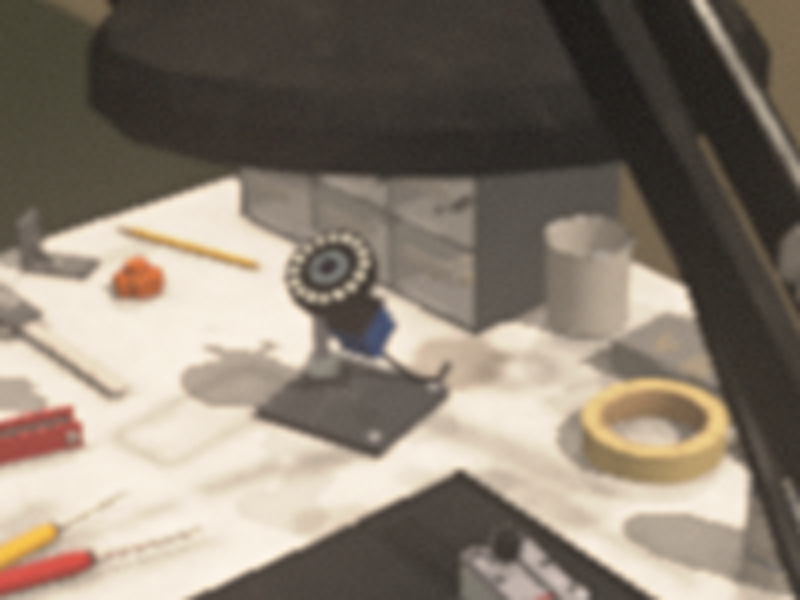

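The lens view is clear, and the gripper is hidden behind the overhead lamp at (400,80). Next I go down 80 mm along the line of view.

```bash
python3 -m jog '[[[0,0,0.02,0,0,0],[0.001,0,0.05,0,0,0],[0.002,0,0.08,0,0,0],[0.003,0,0.11,0,0.0008,0],[0.003,0,0.135,0,0.0008,0],[0.003,0,0.15,0,0.0008,0],[0.003,0,0.16,0,0.0008,0],[0.003,0,0.16,0,0.0008,0],[0.003,0,0.16,0,0.0008,0],[0.003,0,0.16,0,0.0008,0]]]'
python3 - <<'E'
from h import *
T=LENS+CZ*(.09+.0053-.019)
rows((T,RC))
print(proj("scene",[T,LENS+.09*CZ+.035*CY,LENS+.09*CZ-.035*CY]))
b=bot.camera("scene")[90:240,150:350]
cv2.imwrite("pics/show.png",cv2.resize(b,(800,600),interpolation=cv2.INTER_CUBIC))
E
```

```text
clock: 11.25
position: [0.5105, 0.0613, 0.196]
tool_rot: [0.149, 0.552, 0.793, 0.213]
ft_force: [-0.2, 1.1, 0.2]
opening: 0.0229
finger_force: 46.1
[-0.0003, -0.0038, 0.0022, 0.0007, 0.0, 0.0002]
[[222.56966344 140.0836732 ]
 [210.17349132 134.30025468]
 [231.76344891 139.73871922]]
```

View pics/show.png

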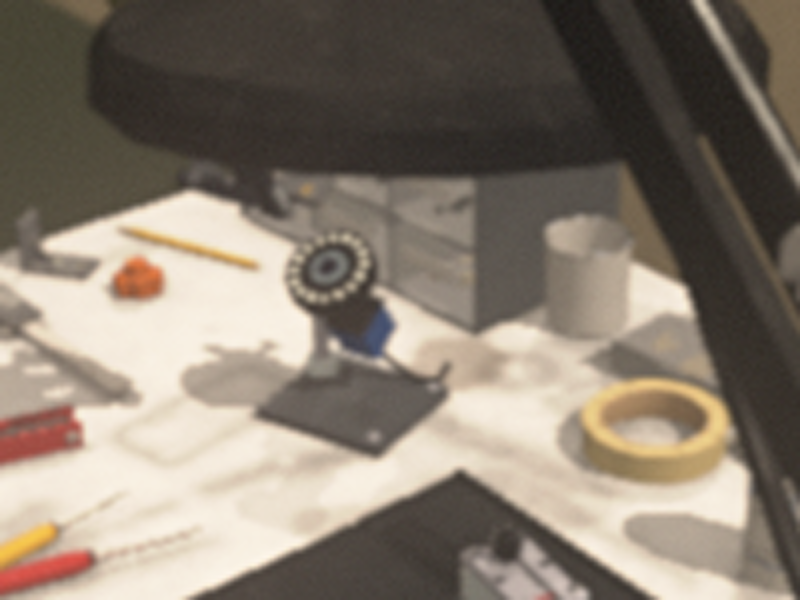

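Run:
```python
from h import *
t=np.mean([bot.camera("scene") for _ in range(6)],0)
x0,y0,k=190,122,12
c=np.clip(cv2.resize(t[y0:y0+48,x0:x0+64],None,fx=k,fy=k,interpolation=cv2.INTER_CUBIC)*1.6,0,255).astype(np.uint8)
cv2.imwrite("pics/strip.png",c)
S=LENS+.09*CZ;X=np.cross(CY,CZ)
for z in(0,.0105):print(z,((proj("scene",[S+z*CZ+a*.035*CY+b*.012*X for a,b in((1,1),(1,-1),(-1,-1),(-1,1))])-[x0,y0]+.5)*k).round().tolist())
T=LENS+CZ*(.0763)
rows((T,RC));print(bot.observe()["clock"])
```

```text
0 [[274.0, 112.0], [222.0, 195.0], [482.0, 262.0], [532.0, 176.0]]
0.0105 [[257.0, 83.0], [205.0, 167.0], [466.0, 233.0], [517.0, 147.0]]
[-0.0007, -0.0029, 0.0015, 0.0004, -0.0001, 0.0002]
11.6
```

View pics/strip.png

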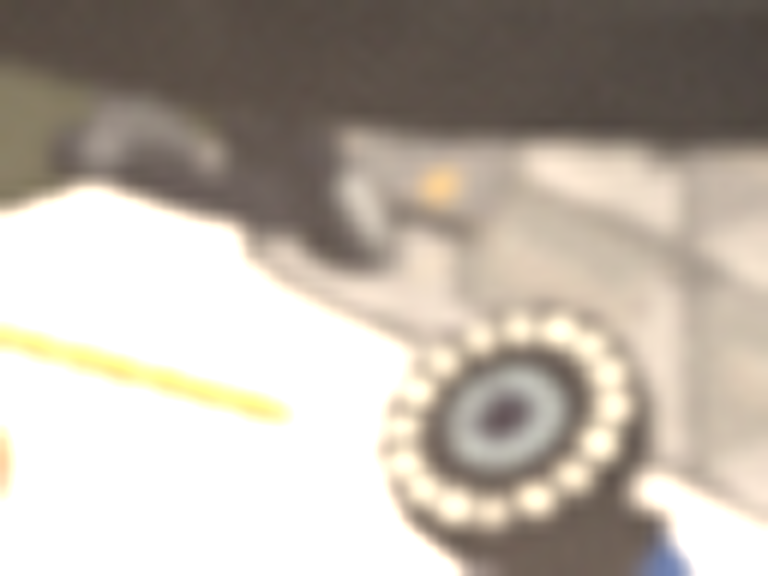

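The strip's end shows at (465,235) with the brass at (440,185). I predicted (466,233) and about (434,196), so it is within 1 px (2 to 3 mm) of the goal and square. I hand it in.

```bash
python3 -m jog '[[[0,-0.003,0,0,0,0],[0,-0.003,0,0,0,0],[0,-0.003,0,0,0,0],[0,-0.003,0,0,0,0],[0,-0.003,0,0,0,0],[0,-0.003,0,0,0,0],[0,-0.003,0,0,0,0],[0,-0.003,0,0,0,0]]]'; python3 -c "
from plant import bot
print(bot.close_job())"
```

```text
clock: 12.4
position: [0.509, 0.061, 0.1945]
tool_rot: [0.148, 0.552, 0.793, 0.213]
ft_force: [0.1, -0.1, -0.2]
opening: 0.0235
finger_force: 46.1
the job is handed in; nothing more can be done
None
```

I handed the job in at 12.4 s with the slide at its rear stop and the strip held still about 90 mm in front of the lens, underside to it. By my measurements it is within 2–3 mm of centre and square; no verdict came back.

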